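Empty the ring lathe's catch pan into the tote

ROBOT

A 6-joint arm with a two-finger parallel gripper is mounted at the origin on the work surface. World frame = base frame: x ahead of the robot, y to its left, z up, the work surface at z = 0. Lengths are in mm, angles in rad, forces in N, time in s.
With the tool pointing down it reaches from about 275 to 725 mm from the base axis. Payload 5.6 kg.
Tool frame: the origin (TCP) lies between the finger pads; the fingertips stand 19 mm ahead of it and the grasp point (between the pads) is the TCP (tip_extent is the distance from the TCP to the fingertips, in mm); z points along the fingers, y is the line along which they close (so a half turn about z gives the same grasp; the last joint's range is limited). The gripper opens to 85 mm and grips with 20 to 120 N. Pads are 22 mm wide; open, the fingers measure 114 mm over their backs; the gripper's body (76 mm by 85 mm) begins 54 mm behind the grasp point. The pads swing forward as they close: fully open they stand 13 mm farther back than shut.
Start: joints at [1.63, 0.255, 0.108, 0, -1.424, -0.285], TCP at [123.11, 536.038, 226.183] pointing down, gripper open.
Joint ranges: [-2.95, 2.95], [-1.21, 1.97], [-1.09, 1.5], [-2.87, 1.71], [-2.94, -0.07], [-3.05, 3.05]. Speed limits (rad/s): [2.57, 2.57, 3.14, 3.14, 3.14, 3.14].

INTERFACE

Orientations are given as [roll, pitch, yaw] about the fixed x, y, z axes, in that order (R = Rz(yaw) Ry(pitch) Rx(roll)).
In Python, from rig import * gives the robot as it stands. The module is installed in compiled form; this text tells all that it offers.
- The arm moves only by the tool drive_tool, never from a script. Its argument "plan" is text: rows parted by semicolons, each of 6 numbers parted by spaces: the shift along the tool's x, y, z in units of 40 mm (1.0 is 40 mm), then the turn, a rotation vector about the tool's x, y, z in units of 6 degrees (1.0 is 6 degrees). A call has 1 to 12 rows; each row is the pose to reach, as a shift and turn from the pose commanded when the call began, along the tool's axes at that moment; what a row does not reach only later rows make up. A row lasts 1/12 s, in which the tool goes at most 41.7 mm and 7.16 degrees, less where a joint would pass 70% of its speed; a pose out of reach is approached as far as the arm can. A call with a gripper value outside its range is refused whole. "fingers" is the finger opening in mm, from 0 to 85.4, set as the call begins (left out, the last holds). The fingers move at their own pace and stop on an object; the grip force is fixed at half the most. Time passes only in rows, so rows that repeat a pose let the fingers close. It gives the time, the measured TCP pose, the force, the opening and the grip force at its end, in the units of the state.
- get_obs(): the state, without advancing time (a new reading comes with each control period).
- read_camera(name): name is "side" or "top"; returns the picture (480x640x3 uint8, red, green, blue); there is no depth.
- calibration(name): a dict with "fx", "fy", "cx", "cy" (pixels), "world_from_camera" (4x4, takes a point from camera to world coordinates). Camera axes: x right, y down, z forward; pixel columns grow to the right and rows downward; lengths in mm; the calibration is good to about 2 mm. A picture is of the moment at which its call begins. calibration takes no time and is no camera call.
- close_job(): hands the job in; it is judged then, once.
The state is a dict: "t": time; "joint_pos": joint angles; "qvel": joint speeds; "joint_efforts": joint torques, N m; "position": TCP position; "eef_rot": TCP orientation; "ft_force": force on the tool from outside, world axes, zero at the start; "torque": the same for the moment, N m; "opening": finger opening in mm; "gripper_force": force on a finger pad.
Only numpy, scipy, OpenCV 4.12 (cv2) and the standard library are available. Lean on these libraries where they do the work, as an engineer would, in place of code of your own. Each camera call takes 0.05 s, during which the arm holds its last target. There are 200 camera calls.

TASK

Empty the ring lathe's catch pan: draw the copper pan up out of its wooden cradle, keeping it level with both bone rings still lying in it, then carry it over the grey tote and tip its open end steeply down, 45 degrees or more, so that both rings slide into the tote. Finish while still holding the pan tipped like that, its open end over the tote and raised clear above the tote's rim, with nothing but the gripper carrying it. Leave the other things on the bench alone.

Things in the scene. Friction and masses are not known exactly. Their poses are not given: they have to be found in the camera images.
- pan: loose copper pan, 110 (x) x 80 (y) mm, 3 mm floor; 28 mm high walls on three sides, the end at its own -x fully open. A 16 mm wide copper bridge crosses it at mid length, top 34 mm above the underside; rings pass beneath. A rosewood grip block stands on the bridge (see pan_grip). Origin: centre of the underside, z up. 0.15 to 0.3 kg. At the start its open end roughly faces the robot, +x away
- pan_lip (a point): middle of the pan's open end, on the floor's edge, 55 mm from the pan's origin along its -x and 3 mm above its underside; axes as the pan
- pan_grip (a point): grasp point in the dark red-brown rosewood grip block over the pan's middle, 66 mm above the pan's underside; axes as the pan. The block is 14 mm thick (x), 44 mm wide (y) and reaches from 34 to 84 mm above the underside: pinch it from above across its 14 mm, fingers closing along the pan's x
- cradle: pale wooden cradle fixed to the bench, 150 (x) x 116 (y) mm, a frame 28 mm high round a pocket 3 mm larger all round than the pan; the pan stands in the pocket on two dark runners, 12 mm above the bench, and comes out straight up (16 mm deep). Origin: centre of the underside, axes as the pan's within it
- ring_a: bone-white ring, 28 mm outside, 14 mm hole, 8 mm thick, 12 g, lying flat in the pan. Origin: centre of its underside. It begins to slide when the pan's floor slopes some 25 to 36 degrees
- ring_b: second bone-white ring, the same as ring_a, also lying in the pan
- tote: open grey plastic tote fixed to the bench, 240 (x) x 200 (y) x 70 mm high, walls and floor 5 mm. Origin: centre of its underside. Rings tipped slowly out of the pan come to rest some 15 to 100 mm beyond the lip, in the direction the open end points, so the lip belongs a little behind the middle
- tin: round copper polishing tin, 76 mm across, 31 mm high, to be left alone; origin at the centre of its underside
- awl: rosewood awl lying on the bench, about 160 mm long, 26 mm thick, to be left alone; origin under its handle, 50 mm from the handle's end, point along its +x
- bit_case: dull grey steel drill bit case, 60 x 110 x 18 mm, to be left alone; origin at the centre of its underside
- bench_brush: bench brush lying near the back, to be left alone
- wax_jar: closed jar, 60 mm across, 70 mm high, standing near the back, to be left alone; origin at the centre of its underside

How it is judged (in metres and radians):
On the way, in this order (a step that is already met when the one before it is completed fails the run):
1. the pan is drawn up clear of its cradle, level, with both rings lying in it (height (world z) of pan above 0.045 m and angle between pan's own z axis and vertical below 0.35 rad and x of ring_a in the frame of pan between -0.06 and 0.06 m and y of ring_a in the frame of pan between -0.042 and 0.042 m and z of ring_a in the frame of pan between -0.005 and 0.03 m and x of ring_b in the frame of pan between -0.06 and 0.06 m and y of ring_b in the frame of pan between -0.042 and 0.042 m and z of ring_b in the frame of pan between -0.005 and 0.03 m), for 0.2 s.
2. both rings lie in the tote (x of ring_a in the frame of tote between -0.12 and 0.12 m and y of ring_a in the frame of tote between -0.1 and 0.1 m and z of ring_a in the frame of tote between -0.005 and 0.06 m and x of ring_b in the frame of tote between -0.12 and 0.12 m and y of ring_b in the frame of tote between -0.1 and 0.1 m and z of ring_b in the frame of tote between -0.005 and 0.06 m), for 0.2 s.
At the end, for the whole second after the job is handed in: both rings lie at rest inside the tote; the gripper still holds the pan still, its open end sloping down by at least 40 degrees, the lip over the tote (within its outline) and more than 75 mm above the bench, so above the 70 mm rim; the pan touches neither tote nor cradle (all of step 2 and linear speed of each of ring_a, ring_b, pan below 0.03 m/s and angle between pan's own x axis and vertical below 0.87 rad and height (world z) of pan_lip above 0.075 m and x of pan_lip in the frame of tote between -0.12 and 0.12 m and y of pan_lip in the frame of tote between -0.1 and 0.1 m and z of pan_lip in the frame of tote between 0 and 0.4 m and contact force between pan and the fingers above 1 N and contact force between pan and tote below 0.2 N and contact force between pan and cradle below 0.2 N and angular speed of pan below 0.2 rad/s); the arm keeps its last pose, push and grip.
It fails at once if one of the other things on the bench is shifted by more than 30 mm (distance of any of tin, awl, bit_case, bench_brush, wax_jar from where it was at the start of the episode above 0.03 m).
It also fails if it takes over 54 s, if anything falls off the work surface, if the arm or the gripper's body presses on something with over 40 N, if the wrist force passes 120 N, or if a joint passes its speed limit or range.

## Working session

There is one attempt and no reset: what is moved stays moved. The work goes in short steps, Python scripts to look and compute and a tool call to move; the robot and the scene stay as the last step left them, time stands still between calls to the robot, and variables do not carry over. Pictures are saved under pics/ and viewed, at most 10 in all, crops included, and the job is handed in when it is done.

Besides the shell and the picture viewer there is one more tool, called as name(argument=value, ...), one argument or row to a line, values as JSON. drive_tool: Moves the arm, as the interface text tells. Its arguments: {"type":"object","properties":{"plan":{"type":"string"},"fingers":{"type":"number"}},"required":["plan"]}

```bash
mkdir -p pics; python3 - <<'E'
from rig import *
import cv2,numpy as np
for n in("top","side"):
    im=read_camera(n);cv2.imwrite(f"pics/{n}0.png",im[:,:,::-1]);c=calibration(n);print(n,c["fx"],c["cx"],c["cy"],np.round(c["world_from_camera"],3).tolist())
o=get_obs();print(o["position"],o["eef_rot"],o["t"],o["opening"])
E
```

```text
top 562.7933537224086 316.8681606832702 238.05006004161453 [[-0.019, -0.997, 0.072, 517.04], [-0.999, 0.021, 0.024, -0.866], [-0.025, -0.071, -0.997, 1038.321], [0.0, 0.0, 0.0, 1.0]]
side 475.0273778349527 314.55022642770683 230.43248870059213 [[0.806, -0.431, 0.405, 253.315], [-0.591, -0.609, 0.529, -466.01], [0.019, -0.666, -0.746, 726.674], [0.0, 0.0, 0.0, 1.0]]
[122.98034592 535.60506614 225.38991239] [ 3.13986628e+00 -6.31253976e-05 -2.25860455e-01] 0.1 85.5261353196727
```

View pics/top0.png

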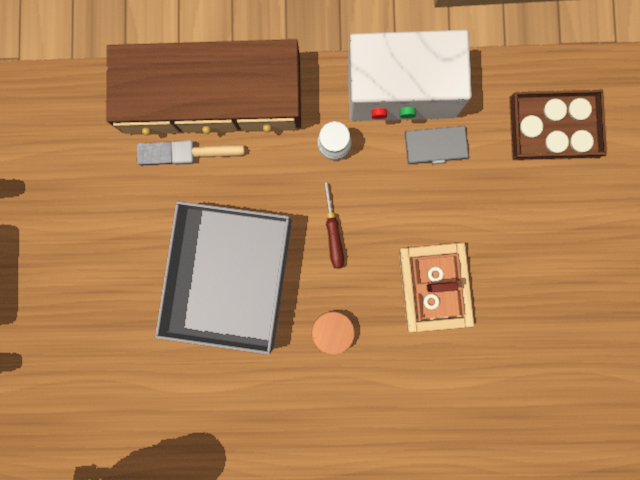

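View pics/side0.png

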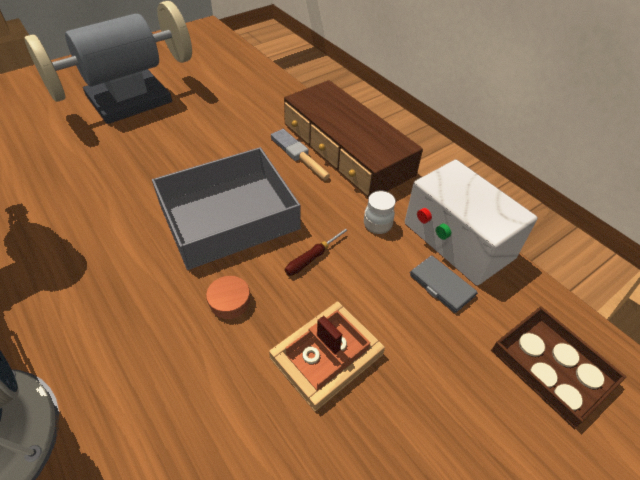

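The top view shows the cradle with the pan at about (437,287), the grip block at (443,287) and rings at (435,274) and (431,302). The tote rim corners are at about (178,203), (290,217), (270,353) and (158,337). The side view shows the grip block at (329,334).

```bash
cat > h.py <<'E'
from rig import *
import cv2,numpy as np
def ray(n,p):
    c=calibration(n);W=np.array(c["world_from_camera"])
    return W[:3,3],W[:3,:3]@np.array([(p[0]-c["cx"])/c["fx"],(p[1]-c["cy"])/c["fy"],1])
def plane(n,p,z):
    o,d=ray(n,p);return o+d*(z-o[2])/d[2]
def tri(pt,ps):
    a,u=ray("top",pt);b,v=ray("side",ps);u=u/np.linalg.norm(u);v=v/np.linalg.norm(v)
    s=np.linalg.lstsq(np.c_[u,-v],b-a,rcond=None)[0];P=a+u*s[0];Q=b+v*s[1];return (P+Q)/2,np.linalg.norm(P-Q)
def comp(m,x0,y0,x1,y1):
    k=np.zeros(m.shape,np.uint8);k[y0:y1,x0:x1]=m[y0:y1,x0:x1]
    cs,_=cv2.findContours(k.astype(np.uint8),0,2);return max(cs,key=cv2.contourArea)
def rectw(n,cnt,z):
    w=np.array([plane(n,p[0],z)[:2] for p in cnt],np.float32);return cv2.minAreaRect(w)
E
python3 - <<'E'
from h import *
t=cv2.imread("pics/top0.png");h=cv2.cvtColor(t,cv2.COLOR_BGR2HSV);s=cv2.imread("pics/side0.png");hs=cv2.cvtColor(s,cv2.COLOR_BGR2HSV)
for q in [(405,270),(468,290),(443,287),(425,285),(160,330),(280,217),(230,270)]:print(q,h[q[1],q[0]])
pale=(h[...,2]>185)&(h[...,1]<150)
print("cradle",rectw("top",comp(pale,390,230,485,345),28))
g=(h[...,1]<60)
print("tote",rectw("top",comp(g,140,190,300,365),70))
dk=lambda h:(h[...,2]<100)&(h[...,1]>120)
for n,hh,b in(("top",h,(424,276,466,298)),("side",hs,(310,312,348,356))):
    c=comp(dk(hh),*b);print(n,cv2.boundingRect(c),cv2.contourArea(c),cv2.minAreaRect(c))
big=cv2.hconcat([cv2.resize(t[235:340,390:485],None,fx=4.2,fy=4.2,interpolation=2),cv2.resize(s[300:405,270:365],None,fx=4.2,fy=4.2,interpolation=2)])
cv2.imwrite("pics/c0.png",big);print(big.shape)
E
```

```text
(405, 270) [ 19  92 246]
(468, 290) [ 18  94 240]
(443, 287) [  4 158 134]
(425, 285) [ 12 139 220]
(160, 330) [160  29  53]
(280, 217) [ 11  13 155]
(230, 270) [ 17  12 193]
cradle ((498.12127685546875, -189.36679077148438), (167.5968475341797, 203.58250427246094), 88.37177276611328)
tote ((523.4729614257812, 184.50286865234375), (204.43507385253906, 239.56353759765625), 80.9902114868164)
top (427, 282, 26, 10) 19.5 ((439.8783874511719, 285.7702331542969), (7.39795446395874, 25.153043746948242), 80.53767395019531)
side (317, 321, 29, 35) 379.5 ((331.7500305175781, 337.7500305175781), (43.133514404296875, 18.384777069091797), 45.0)
(441, 798, 3)
```

View pics/c0.png

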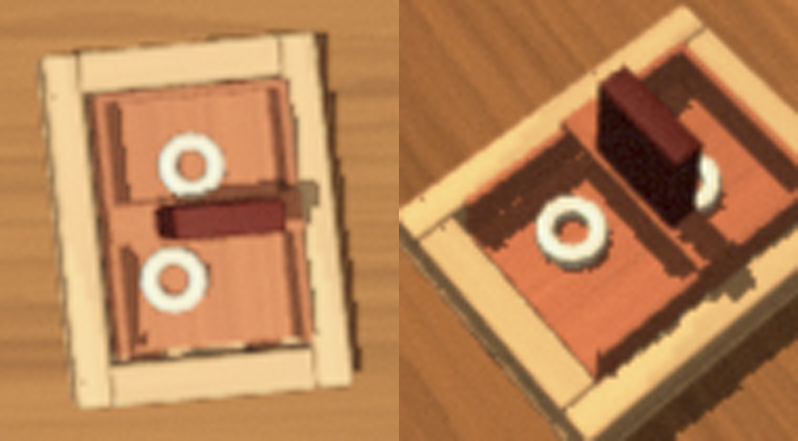

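The crop shows the cradle top corners at crop pixels (42,57), (318,35), (352,383) and (80,407). The grip top face centre is at crop (228,219) from above and (650,115) from the side.

```bash
python3 - <<'E'
from h import *
C=np.array([plane("top",(390+x/4.2,235+y/4.2),28)[:2] for x,y in((42,57),(318,35),(352,383),(80,407))])
print(C.round(1).tolist(),C.mean(0),[np.linalg.norm(C[i]-C[i-1]).round(1) for i in range(4)])
d=(C[0]+C[1]-C[2]-C[3]);e=(C[0]+C[3]-C[1]-C[2]);print("yaw",np.arctan2(d[1],d[0]),np.arctan2(-e[0],e[1]))
P=tri((390+228/4.2,235+219/4.2),(270+251/4.2,300+115/4.2));print("blk",P,plane("top",(390+228/4.2,235+219/4.2),96))
T=np.array([plane("top",p,70)[:2] for p in((178,203),(290,217),(270,353),(158,337))]);print(T.round(1).tolist(),T.mean(0))
for p in((389.5+191/4.2,235+165/4.2),(389.5+174/4.2,235+281/4.2)):print("ring",plane("top",p,23))
for nm,p in (("tin",(334,333)),("awl",(338,265)),("case",(437,146))):print(nm,plane("top",p,20))
E
```

```text
[[567.5, -125.4], [574.5, -242.7], [427.5, -251.3], [419.4, -137.0]] [ 497.21500025 -189.08411701] [np.float64(148.6), np.float64(117.5), np.float64(147.2), np.float64(114.7)]
yaw 0.0685063573674811 0.0648818668835679
blk (array([ 499.04877084, -188.93588607,   94.62161154]), np.float64(1.255760912752448)) [ 498.55091436 -188.31229563   96.        ]
[[652.9, 263.2], [624.0, 68.0], [391.8, 105.8], [422.0, 298.1]] [522.68955443 183.81014878]
ring [ 520.36890807 -187.05525433   23.        ]
ring [ 471.31436653 -178.18889808   23.        ]
tin [418.9366237   -4.04270868  20.        ]
awl [540.49187923 -13.86621365  20.        ]
case [ 753.96900407 -199.24130676   20.        ]
```

```bash
cat >> h.py <<'E'
from scipy.spatial.transform import Rotation as Ro
def goal(yaw,tip=0):  # pan yaw and tip angle (deg) -> tool rotation
    return Ro.from_euler("z",yaw-np.pi/2)*Ro.from_euler("x",np.pi)*Ro.from_euler("x",tip,degrees=True)
def to(pos,R):
    o=get_obs();A=Ro.from_euler("xyz",o["eef_rot"])
    print("t",round(o["t"],2),"pos",o["position"].round(1),"j",np.round(o["joint_pos"],2),"open",round(o["opening"],1),"F",np.round(o["ft_force"],1))
    print("row",(A.inv().apply(np.array(pos)-o["position"])/40).round(2),(np.degrees((A.inv()*R).as_rotvec())/6).round(2))
E
python3 -c "
from h import *
to((498,-189,190),goal(.067))"
```

```text
t 0.1 pos [123.  535.6 225.4] j [ 1.63  0.26  0.11 -0.   -1.42 -0.28] open 85.5 F [0.5 0.2 0.6]
row [13.19 15.55  0.91] [ 1.00e-02 -1.00e-02  1.22e+01]
```

drive_tool(
  plan="1 1.2 0 0 0 1; 2 2.4 0 0 0 2; 3 3.6 0 0 0 3; 4 4.8 0 0 0 4; 5 6 0 0 0 5; 6 7.1 0 0 0 6; 7 8.3 0 0 0 7; 8 9.4 0 0 0 8; 8.5 10 0 0 0 9; 9 10.6 0 0 0 10; 9.5 11.2 0 0 0 11; 10 11.8 0 0 0 12.2",
  fingers=85,
)

```text
t: 1.1
position: [352.8, 89.8, 226.3]
eef_rot: [-3.141, 0.001, -1.507]
ft_force: [0.9, 1.2, 0.5]
opening: 85.2
gripper_force: 0.0
```

```bash
python3 -c "
from h import *
to((498,-189,150),goal(.067))"
```

```text
t 1.1 pos [352.8  89.8 226.3] j [ 0.69 -0.13 -0.3  -0.   -1.39 -0.62] open 85.2 F [0.9 1.2 0.5]
row [ 7.19 -3.18  1.9 ] [-0.    0.01 -0.03]
```

drive_tool(
  plan="0.8 -0.35 0 0 0 0; 1.6 -0.7 0 0 0 0; 2.4 -1.05 0 0 0 0; 3.2 -1.4 0.2 0 0 0; 4 -1.8 0.5 0 0 0; 4.8 -2.1 0.8 0 0 0; 5.6 -2.5 1.1 0 0 0; 6.2 -2.8 1.4 0 0 0; 6.7 -3 1.6 0 0 0; 7 -3.1 1.8 0 0 0; 7.2 -3.18 1.9 0 0 0; 7.2 -3.18 1.9 0 0 0",
)

```text
t: 2.1
position: [498.7, -187.5, 148.8]
eef_rot: [3.139, 0.001, -1.504]
ft_force: [0.4, 0.2, -0.4]
opening: 85.1
gripper_force: 0.0
```

```bash
python3 - <<'E'
from h import *
to((498,-189,78),goal(.067))
a=read_camera("side")[:,:,::-1];b=read_camera("top")[:,:,::-1]
cv2.imwrite("pics/c1.png",cv2.hconcat([cv2.resize(a[220:420,230:430],(400,400)),cv2.resize(b[200:360,360:520],(400,400))]))
E
```

```text
t 2.1 pos [ 498.7 -187.5  148.8] j [-0.07  0.26 -0.09 -0.   -1.23  0.13] open 85.1 F [ 0.4  0.2 -0.4]
row [0.04 0.02 1.77] [ 0.02  0.01 -0.  ]
```

View pics/c1.png

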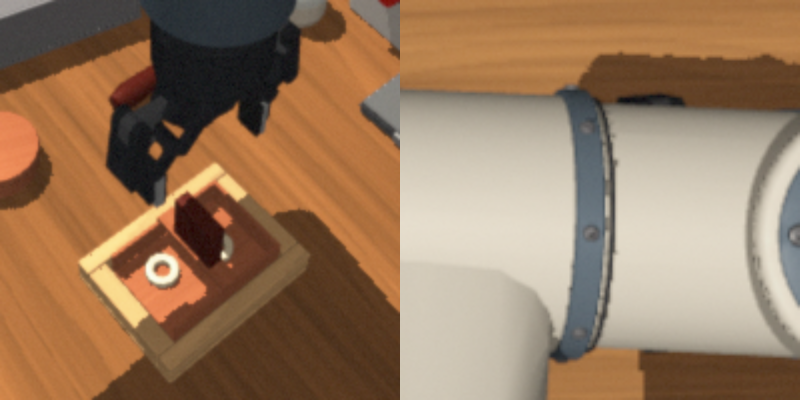

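The open fingers straddle the grip block (side crop, about (200,225)) and the rings are still in place; the arm hides the cradle from above. Next I descend.

drive_tool(
  plan="0 0 0.3 0 0 0; 0 0 0.6 0 0 0; 0 0 0.9 0 0 0; 0 0 1.2 0 0 0; 0 0 1.4 0 0 0; 0 0 1.6 0 0 0; 0.04 0.02 1.7 0 0 0; 0.04 0.02 1.77 0 0 0; 0.04 0.02 1.77 0 0 0",
)

```text
t: 2.95
position: [498.4, -188.4, 79.3]
eef_rot: [3.141, 0.0, -1.503]
ft_force: [0.5, 0.2, -0.1]
opening: 85.0
gripper_force: 0.0
```

drive_tool(
  plan="0 0 0 0 0 0; 0 0 0 0 0 0; 0 0 0 0 0 0; 0 0 0 0 0 0; 0 0 0 0 0 0; 0 0 0 0 0 0; 0 0 0 0 0 0; 0 0 0 0 0 0; 0 0 0 0 0 0; 0 0 0 0 0 0; 0 0 0 0 0 0; 0 0 0 0 0 0",
  fingers=0,
)

```text
t: 3.95
position: [498.9, -188.5, 79.6]
eef_rot: [-3.141, -0.0, -1.503]
ft_force: [2.3, -0.3, 1.5]
opening: 12.5
gripper_force: 60.0
```

drive_tool(
  plan="0 0 -0.1 0 0 0; 0 0 -0.2 0 0 0; 0 0 -0.3 0 0 0; 0 0 -0.4 0 0 0; 0 0 -0.5 0 0 0; 0 0 -0.6 0 0 0; 0 0 -0.8 0 0 0; 0 0 -1 0 0 0; 0 0 -1.2 0 0 0; 0 0 -1.4 0 0 0; 0 0 -1.6 0 0 0; 0 0 -1.6 0 0 0",
)

```text
t: 4.95
position: [499.7, -188.8, 145.7]
eef_rot: [-3.138, -0.001, -1.502]
ft_force: [1.1, 0.1, -2.4]
opening: 12.5
gripper_force: 59.6
```

```bash
python3 - <<'E'
from h import *
to((498,-189,220),goal(.067))
a=read_camera("side")[:,:,::-1]
cv2.imwrite("pics/c2.png",cv2.resize(a[180:420,210:450],(480,480)))
E
```

```text
t 4.95 pos [ 499.7 -188.8  145.7] j [-0.07  0.26 -0.09  0.   -1.21  0.14] open 12.5 F [ 1.1  0.1 -2.4]
row [ 0.    0.04 -1.86] [-0.03 -0.01  0.01]
```

View pics/c2.png

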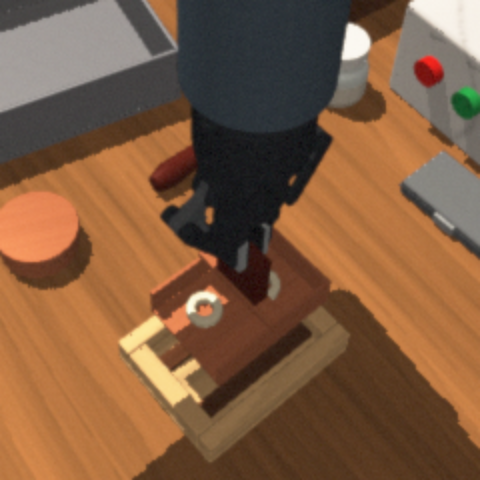

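The pan is out and level, with both rings in it (crop (204,308) and (272,285)). Now raise it and carry it.

drive_tool(
  plan="0 0 -0.1 0 0 0; 0 0 -0.3 0 0 0; 0 0 -0.55 0 0 0; 0 0 -0.85 0 0 0; 0 0 -1.15 0 0 0; 0 0 -1.45 0 0 0; 0 0 -1.7 0 0 0; 0 0 -1.9 0 0 0; 0 0 -2.05 0 0 0; 0 0 -2.1 0 0 0; 0 0 -2.1 0 0 0; 0 0 -2.1 0 0 0",
)

```text
t: 6.0
position: [498.2, -188.3, 226.8]
eef_rot: [3.141, 0.0, -1.503]
ft_force: [-0.6, 0.5, -3.1]
opening: 12.5
gripper_force: 59.5
```

```bash
python3 -c "
from h import *
to((551.5,180,230),goal(-.15))"
```

```text
t 6.0 pos [ 498.2 -188.3  226.8] j [-0.07  0.22  0.07 -0.   -1.42  0.14] open 12.5 F [-0.6  0.5 -3.1]
row [-9.1  -1.95 -0.08] [0.01 0.   2.08]
```

drive_tool(
  plan="-0.1 0 0 0 0 0; -0.3 -0.05 0 0 0 0.05; -0.6 -0.1 0 0 0 0.1; -0.95 -0.2 0 0 0 0.2; -1.3 -0.3 0 0 0 0.3; -1.65 -0.35 0 0 0 0.4; -2 -0.45 0 0 0 0.45; -2.35 -0.5 0 0 0 0.5; -2.7 -0.6 0 0 0 0.6; -3.05 -0.65 0 0 0 0.7; -3.4 -0.75 0 0 0 0.8; -3.75 -0.8 0 0 0 0.85",
)

```text
t: 7.0
position: [520.2, -35.2, 227.0]
eef_rot: [3.141, 0.0, -1.592]
ft_force: [0.5, -0.1, -3.1]
opening: 12.1
gripper_force: 59.5
```

drive_tool(
  plan="-0.35 -0.05 0 0 0 0.1; -0.7 -0.15 0 0 0 0.2; -1.05 -0.2 0 0 0 0.3; -1.4 -0.3 0 0 0 0.4; -1.75 -0.35 0 0 0 0.45; -2.1 -0.45 0 0 0 0.5; -2.45 -0.5 0 0 0 0.55; -2.75 -0.55 0 0 0 0.6; -3 -0.6 0 0 0 0.65; -3.2 -0.65 0 0 0 0.7; -3.3 -0.7 0 0 0 0.7; -3.3 -0.7 0 0 0 0.7",
)

```text
t: 8.0
position: [551.2, 95.5, 227.1]
eef_rot: [3.141, -0.0, -1.664]
ft_force: [-0.9, -0.0, -3.0]
opening: 12.4
gripper_force: 59.5
```

```bash
python3 -c "
from h import *
to((551.5,180,230),goal(-.15))"
```

```text
t 8.0 pos [551.2  95.5 227.1] j [ 0.45  0.27  0.14 -0.   -1.43 -0.54] open 12.4 F [-0.9 -0.  -3. ]
row [-2.1   0.19 -0.07] [ 0.   -0.    0.54]
```

drive_tool(
  plan="-0.1 0 0 0 0 0; -0.3 0 0 0 0 0.1; -0.55 0.05 0 0 0 0.15; -0.85 0.05 0 0 0 0.2; -1.15 0.1 0 0 0 0.3; -1.45 0.15 0 0 0 0.4; -1.7 0.15 0 0 0 0.45; -1.9 0.2 0 0 0 0.5; -2.05 0.2 0 0 0 0.55; -2.1 0.2 0 0 0 0.55; -2.1 0.2 0 0 0 0.55; -2.1 0.2 0 0 0 0.55",
)

```text
t: 9.0
position: [550.9, 178.9, 227.4]
eef_rot: [3.142, -0.0, -1.723]
ft_force: [0.6, -0.2, -3.8]
opening: 12.1
gripper_force: 59.5
```

```bash
python3 - <<'E'
from h import *
to((551.5,180,195),goal(-.15,53))
a=read_camera("side")[:,:,::-1]
cv2.imwrite("pics/c3.png",cv2.resize(a[40:340,60:380],(640,600)))
E
```

```text
t 9.0 pos [550.9 178.9 227.4] j [ 0.58  0.31  0.19  0.   -1.45 -0.74] open 12.1 F [ 0.6 -0.2 -3.8]
row [-0.03 -0.01  0.81] [ 8.83 -0.01 -0.02]
```

View pics/c3.png

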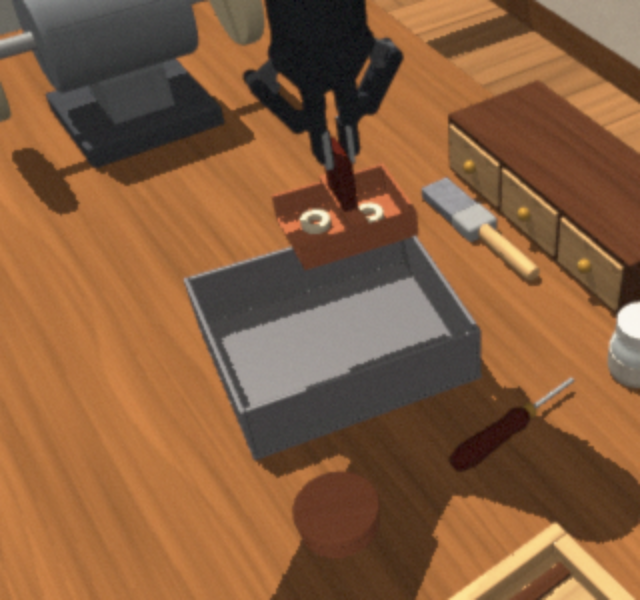

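The pan is level over the tote with both rings aboard (crop (315,222) and (370,212)). Now tip slowly while lowering.

drive_tool(
  plan="0 0 0.05 0.2 0 0; 0 0 0.1 0.5 0 0; 0 0 0.2 0.8 0 0; 0 0 0.3 1.1 0 0; 0 0 0.4 1.4 0 0; 0 0 0.5 1.7 0 0; 0 0 0.6 2 0 0; 0 0 0.7 2.3 0 0; 0 0 0.8 2.6 0 0; 0 0 0.8 2.9 0 0; 0 0 0.8 3.1 0 0; 0 0 0.8 3.3 0 0",
)

```text
t: 10.05
position: [550.5, 178.4, 195.3]
eef_rot: [-2.795, -0.0, -1.723]
ft_force: [-0.3, 0.2, -3.2]
opening: 11.9
gripper_force: 59.6
```

drive_tool(
  plan="0 0 0 0.2 0 0; 0 0 0 0.4 0 0; 0 0 0 0.6 0 0; 0 0 0 0.8 0 0; 0 0 0 1 0 0; 0 0 0 1.2 0 0; 0 0 0 1.4 0 0; 0 0 0 1.6 0 0; 0 0 0 1.8 0 0; 0 0 0 2 0 0; 0 0 0 2.2 0 0; 0 0 0 2.4 0 0",
)

```text
t: 11.05
position: [550.8, 178.5, 195.5]
eef_rot: [-2.544, 0.0, -1.723]
ft_force: [0.9, -0.3, -2.9]
opening: 12.1
gripper_force: 59.6
```

```bash
python3 -c "
from h import *
to((551.5,180,195),goal(-.15,54))"
```

```text
t 11.05 pos [550.8 178.5 195.5] j [ 0.81  0.02 -0.67  0.82 -0.68 -1.56] open 12.1 F [ 0.9 -0.3 -2.9]
row [-0.04 -0.    0.02] [ 3.29 -0.01 -0.02]
```

drive_tool(
  plan="0 0 0 0.2 0 0; 0 0 0 0.4 0 0; 0 0 0 0.6 0 0; 0 0 0 0.8 0 0; 0 0 0 1 0 0; 0 0 0 1.2 0 0; 0 0 0 1.4 0 0; 0 0 0 1.6 0 0; 0 0 0 1.8 0 0; 0 0 0 2 0 0; 0 0 0 2.2 0 0; 0 0 0 2.3 0 0",
)

```text
t: 12.05
position: [550.4, 178.7, 195.0]
eef_rot: [-2.303, -0.0, -1.722]
ft_force: [0.4, -0.1, -2.8]
opening: 12.3
gripper_force: 59.7
```

```bash
python3 -c "
from h import *
to((551.5,180,195),goal(-.15,54))"
```

```text
t 12.05 pos [550.4 178.7 195. ] j [ 0.66 -0.01 -0.94  1.59 -0.57 -2.2 ] open 12.3 F [ 0.4 -0.1 -2.8]
row [-0.04 -0.01  0.02] [ 1.   -0.01 -0.01]
```

drive_tool(
  plan="0 0 0 0 0 0; 0 0 0 0 0 0; 0 0 0 0 0 0; 0 0 0 0 0 0; 0 0 0 0 0 0; 0 0 0 0 0 0; 0 0 0 0 0 0; 0 0 0 0 0 0",
)

```text
t: 12.72
position: [550.9, 179.3, 195.4]
eef_rot: [-2.304, 0.0, -1.722]
ft_force: [0.4, -0.0, -2.6]
opening: 12.4
gripper_force: 59.7
```

```bash
python3 - <<'E'
from h import *
to((551.5,180,195),goal(-.15,48))
a=read_camera("side")[:,:,::-1];b=read_camera("top")[:,:,::-1]
cv2.imwrite("pics/c4.png",cv2.hconcat([cv2.resize(a[100:300,120:320],(400,400)),cv2.resize(b[190:370,140:320],(400,400))]))
E
```

```text
t 12.72 pos [550.9 179.3 195.4] j [ 0.66 -0.01 -0.94  1.58 -0.57 -2.2 ] open 12.4 F [ 0.4 -0.  -2.6]
row [-0.02 -0.    0.02] [ 0.   -0.01 -0.01]
```

View pics/c4.png

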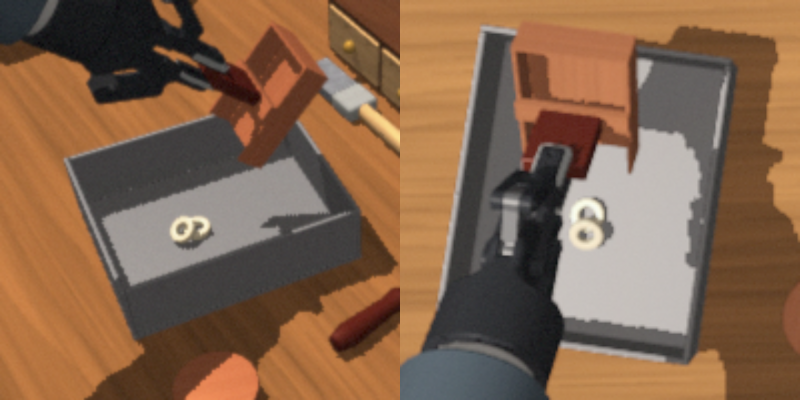

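Both rings lie in the tote (top crop (588,213) and (586,235)) and the pan is held steeply. One numeric check of the pan's actual tilt before handing in.

```bash
python3 - <<'E'
from h import *
o=get_obs();T=Ro.from_euler("xyz",o["eef_rot"])
Rp=T*Ro.from_matrix([[0,-1,0],[-1,0,0],[0,0,-1]])
g=lambda p:o["position"]+Rp.apply(np.array(p)-[0,0,66])
def px(n,P):
    c=calibration(n);q=np.linalg.inv(c["world_from_camera"])@np.r_[P,1];return np.array([c["fx"]*q[0]/q[2]+c["cx"],c["fy"]*q[1]/q[2]+c["cy"]])
print("slope",np.degrees(np.arcsin(Rp.as_matrix()[2,0])),"lip",g((-55,0,3)))
for p in((55,-40,28),(55,40,28),(55,-40,0),(-55,-40,28),(-55,-40,0)):
    print(p,"side",((px("side",g(p))-[120,100])*2).round(),"top",((px("top",g(p))-[140,190])*400/180+[400,0]).round())
a=plane("top",(140+188/2.222,190+213/2.222),13);b=plane("top",(140+186/2.222,190+235/2.222),17);print(a,b)
E
```

```text
slope 47.9964191105296 lip [560.79358317 177.69335476 112.33524991]
(55, -40, 28) side [304.  67.] top [626.  61.]
(55, 40, 28) side [269.  20.] top [508.  46.]
(55, -40, 0) side [326.  78.] top [635.  34.]
(-55, -40, 28) side [236. 160.] top [629. 173.]
(-55, -40, 0) side [259. 168.] top [637. 146.]
[506.74740328 193.48077118  13.        ] [488.91790022 194.49693414  17.        ]
```

The projected pan corners match the image to within a few pixels, so the slope is about 48° and the lip height about 112 mm.

```bash
python3 -c "
from rig import *
print(close_job())"
```

```text
the job is handed in; nothing more can be done
None
```

I handed the job in at about 13 s: both rings are in the tote, and the gripper is holding the pan tipped at about 48° with its lip over the tote, about 112 mm above the bench; no verdict came back.

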